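# Hold the spindle brake released with its key

## Robot

A 6-joint arm with a two-finger parallel gripper is mounted at the origin on a cart in front of the work surface, level with it; the furniture and walls round the work are solid. World frame = base frame: x ahead of the robot, y to its left, z up, the work surface at z = 0. Lengths are in mm, angles in degrees, forces in N, time in s.
With the tool pointing down it reaches from about 300 to 850 mm from the base axis. Payload 4.2 kg.
Tool frame: the origin (TCP) lies at the very end of the fingers, on their centre line; the grasp point (between the pads) lies 19 mm behind it (env.grasp_offset is the distance from the TCP to the grasp point, in mm); z points along the fingers, y is the line along which they close (so a half turn about z gives the same grasp; the last joint's range is limited). The gripper opens to 91 mm and grips with 3 to 60 N. Pads are 32 mm wide; open, the fingers measure 118 mm over their backs; the gripper's body (76 mm by 178 mm) begins 60 mm behind the grasp point.
Start: joints at [74.485, 18.312, 89.639, -0, 72.044, -1.146], TCP at [142.704, 557.027, 213.976] pointing down, gripper open.
Joint ranges: [-177.97, 177.97], [-48.28, 115.42], [12.27, 149.76], [-77.06, 257.06], [2.81, 150.46], [-146.56, 146.56]. Speed limits (degrees/s): [147.25, 147.25, 180, 180, 180, 180].

## Interface

Orientations are given as [roll, pitch, yaw] about the fixed x, y, z axes, in that order (R = Rz(yaw) Ry(pitch) Rx(roll)).
In Python, from workcell import env gives the robot as it stands. The module is installed in compiled form; this text tells all that it offers.
- The arm moves only by the tool send_rows, never from a script. Its argument "motion" is a list of rows, each an object of numbers: "tx", "ty", "tz": the shift along the tool's x, y, z in units of 500 mm (1.0 is 500 mm); "rx", "ry", "rz": the turn, a rotation vector about the tool's x, y, z in units of 30 degrees (1.0 is 30 degrees); "gripper": the closure, from -1 (fully open) to 1 (shut). In form: [{"tx": .., "ty": .., "tz": .., "rx": .., "ry": .., "rz": .., "gripper": ..}, ...]. A call has 1 to 12 rows; each row shifts and turns the commanded pose from where the row before left it, along the tool's axes as they then stand; what a row does not reach is not made up. A row lasts 1/8 s, in which the tool goes at most 62.5 mm and 10.7 degrees, less where a joint would pass 70% of its speed; a pose out of reach is approached as far as the arm can. A call with a number of a shift or a turn outside -1 to 1 is refused whole. A call with a gripper value outside its range is refused whole. The fingers move at their own pace and stop on an object; "grip_force" is the grip in N (left out, the last holds). Time passes only in rows, so rows that do not move let the fingers close. It gives the time, the measured TCP pose, the force, the opening and the grip force at its end, in the units of the state.
- env.state(): the state, without advancing time (a new reading comes with each control period).
- env.grab_frame(name): name is "scene" or "top" or "wrist"; returns a dict with "frame" (400x640x3 uint8, red, green, blue), "vertical_fov" (degrees; the focal length in pixels is half the picture's height over the tangent of half this angle, whatever the lens; pixels are square), "cx", "cy" (the principal point, pixels), "k1" (the pictures are not rectified: a ray, as slopes to the right and down, at radius r is drawn at 1 + k1 r^2 times it, then the intrinsics apply), "rvec" (rotation vector, rad) and "tvec" (3), from world to camera coordinates, as OpenCV has them; the wrist camera has in their place "T_tool_cam" (4x4, takes a point from camera to tool coordinates, whose origin is the TCP and whose axes are the flange's). Camera axes: x right, y down, z forward; pixel columns grow to the right and rows downward; lengths in mm; the calibration is good to about 2 mm. A picture is of the moment at which its call begins: read the wrist's pose just before it. There is no depth.
- env.job_done(): hands the job in; it is judged then, once.
The state is a dict: "time_s": time; "qpos": joint angles; "qvel": joint speeds; "effort": joint torques, N m; "ee_pos": TCP position; "ee_rot": TCP orientation; "force": force on the tool from outside, world axes, zero at the start; "torque": the same for the moment, N m; "gripper_width": finger opening in mm; "gripper_force": force on a finger pad.
Only numpy, scipy, OpenCV 4.12 (cv2) and the standard library are available. Lean on these libraries where they do the work, as an engineer would, in place of code of your own. Each camera call takes 0.05 s, during which the arm holds its last target. There are 200 camera calls.

## Task

Release the spindle brake with its key: take the key with the broad rectangular bow out of the wooden key block, push it fully home into the slot on top of the grey brake-release box, past the sticky pins, and turn it a quarter turn clockwise (seen from above) against the spring. The lock springs back if let go, so finish while still gripping the key and holding it turned. Leave the round-bowed key in its slot, and everything else on the table where it is.

Things in the scene. Friction and masses are not known exactly. Their poses are not given: they have to be found in the camera images.
- broad_key_bow (a point): the steel key to use, 68 mm tall, upright in either slot of the key block. Centre of its flat rectangular bow: 10 mm thick along x, 42 mm wide along y, 28 mm tall along z (up). It is the same turned half round; weighs 40 to 85 g. Grip it across its thickness. It stands 24 mm deep in its slot with 1 mm play across and 5 mm along it, so it may lean a little
- broad_key_tip (a point): centre of the underside of that key's bit, 54 mm straight below the bow's centre, same axes. The bit is a flat foot 8 mm thick (x), 22 mm wide (y), 14 mm tall, lower edges rounded to 2.5 mm; above it a round shank of 8 mm diameter leads to the bow
- round_key_bow (a point): a second steel key of the same height in the other slot, to be left alone: its bow is a round disc, 28 mm across (in y and z) and 10 mm thick (x), and its bit is 26 mm wide, too wide for the lock. This point is the centre of its bow, axes as the other key's.
- key_block: dark hardwood block fixed to the table, 56 (x) by 150 (y) by 55 (z) mm, origin at the centre of its underside. Its two slots lie 38 mm either side of the centre along its y and run along its y; the keys stand 24 mm deep, so their bows' centres are 30 mm above its top
- lock_mouth (a point): centre of the mouth of the key slot in the top face of the brake-release box, axes as the box's. With the barrel at rest the slot (25 mm long, 10.5 mm across, edges bevelled 2 mm) has its long side along (-0.707, 0.707, 0) in these axes, and so must the key's width. It is 24 mm deep: with the key home on its floor the bow's centre is 30 mm above this point
- lock_box: grey cast brake-release box, fixed, 104x104 mm, 66 mm tall, origin at its underside's centre. Its slotted steel face plate is 6 mm thick: the key turns only when 20 mm deep or more and cannot be drawn out while turned. From about 10 mm depth two spring pins press on the bit from both sides and resist with 5 to 18 N in all: press straight on, wiggle a little if it stalls
- barrel (a joint): angle of the lock barrel under the face plate, rad: 0 at rest, grows as it is turned clockwise seen from above, end stop at 1.70. A return spring resists with 0.04 N m at rest rising to 0.10 N m at a quarter turn. The key has some play in the barrel, which lags the hand by 0.1 to 0.15 rad.
- ring: bystander: plain grey steel spacer ring, 54 mm across, 30 mm tall
- wedge: bystander: beech wedge, 30x120x24 mm
- pencil: bystander: flat carpenter's pencil, 9x118x8 mm
- tape_measure: bystander: pocket tape measure, 36x78x61 mm
- setting_block: bystander: pale block with a small round knob, 40x60x46 mm
- offcut_1: bystander: pale pine offcut, 50x110x32 mm
- offcut_2: bystander: brown offcut, 60x75x22 mm

How it is judged (in metres and radians):
On the way, in this order (a step that is already met when the one before it is completed fails the run):
1. the broad-bowed key is lifted clear of the block in the fingers (contact force between the fingers and broad_key above 1 N and height (world z) of broad_key_tip above 0.06 m), for 0.1 s.
2. the broad-bowed key is pushed home in the lock, not turned yet (z of broad_key_tip in the frame of lock_mouth below -0.019 m and horizontal distance between broad_key_tip and lock_mouth below 0.005 m and angle between broad_key_bow's own z axis and vertical below 0.15 rad and value of joint barrel below 0.4 rad), for 0.1 s.
3. the key is turned a quarter turn (z of broad_key_tip in the frame of lock_mouth below -0.019 m and horizontal distance between broad_key_tip and lock_mouth below 0.005 m and angle between broad_key_bow's own z axis and vertical below 0.15 rad and contact force between the fingers and broad_key above 1 N and value of joint barrel above 1.3 rad), for 0.2 s.
At the end, for the whole second after the job is handed in: the fingers grip the broad-bowed key (over 1 N), upright, at least 19 mm deep in the lock, within 5 mm of its axis, barrel steady at over 1.3 rad; the round-bowed key stands in its slot (bow within 12 mm), no bystander over 20 mm from its start (all of step 3 and not (velocity of joint barrel above 0.3 rad/s) and not (velocity of joint barrel below -0.3 rad/s) and distance of each of ring, wedge, pencil, tape_measure, setting_block, offcut_1, offcut_2 from where it was at the start of the episode below 0.02 m and distance of round_key_bow from where it was at the start of the episode below 0.012 m and angle between round_key_bow's own z axis and vertical below 0.2 rad); the arm keeps its last pose, push and grip.
It fails at once if the round-bowed key is drawn out (distance of round_key_bow from where it was at the start of the episode above 0.02 m).
It fails at once if a bystander is shoved away (distance of any of ring, wedge, pencil, tape_measure, setting_block, offcut_1, offcut_2 from where it was at the start of the episode above 0.03 m).
It also fails if it takes over 53 s, if anything falls off the work surface, if the arm or the gripper's body presses on something with over 40 N, if the wrist force passes 120 N, or if a joint passes its speed limit or range.

## Working session

There is one attempt and no reset: what is moved stays moved. The work goes in short steps, Python scripts to look and compute and a tool call to move; the robot and the scene stay as the last step left them, time stands still between calls to the robot, and variables do not carry over. Pictures are saved under pics/ and viewed, at most 10 in all, crops included, and the job is handed in when it is done.

Besides the shell and the picture viewer there is one more tool, called after "Request:" in YAML: its name, and indented under it one key for each argument. send_rows: Moves the arm, as the interface text tells. Shifts and turns lie within -1 to 1; 1 stands for 500 mm of shift or 30 degrees of turn. Its arguments: {"type":"object","properties":{"motion":{"type":"array"},"grip_force":{"type":"number"}},"required":["motion"]}

```bash
mkdir -p pics
cat > h.py <<'E'
import numpy as np, cv2
from scipy.spatial.transform import Rotation as R
from workcell import env
def K(f):
    fl=200/np.tan(np.radians(f["vertical_fov"])/2)
    return fl
def cam(f,st=None):
    """returns Rwc (cam->world), cam centre"""
    if "rvec" in f:
        Rm=cv2.Rodrigues(np.array(f["rvec"],float))[0]; return Rm.T, -Rm.T@np.array(f["tvec"],float).ravel()
    T=np.array(f["T_tool_cam"]); Rt=R.from_euler('xyz',st["ee_rot"],degrees=True).as_matrix()
    return Rt@T[:3,:3], Rt@T[:3,3]+np.array(st["ee_pos"])
def ray(f,uv,st=None):
    d=(np.array(uv,float)-[f["cx"],f["cy"]])/K(f); s=d.copy()
    for _ in range(20): s=d/(1+f["k1"]*(s@s))
    Rw,c=cam(f,st); return c,Rw@np.array([s[0],s[1],1])
def at_z(f,uv,z,st=None):
    c,d=ray(f,uv,st); return c+d*(z-c[2])/d[2]
def proj(f,p,st=None):
    Rw,c=cam(f,st); q=Rw.T@(np.array(p,float)-c); s=q[:2]/q[2]
    return s*(1+f["k1"]*(s@s))*K(f)+[f["cx"],f["cy"]]
import pickle
def grab(n,tag):
    st=env.state(); f=env.grab_frame(n); pickle.dump((f,st),open(f"pics/{tag}.pkl","wb"))
    cv2.imwrite(f"pics/{tag}.png",f["frame"][:,:,::-1]); return f,st
def load(tag): return pickle.load(open(f"pics/{tag}.pkl","rb"))
def crop(tag,x0,y0,x1,y1,s):
    f,_=load(tag); im=cv2.resize(f["frame"][y0:y1,x0:x1,::-1],None,fx=s,fy=s,interpolation=cv2.INTER_CUBIC)
    return im
E
python3 - <<'E'
from h import *
ims=[grab(n,n+"0")[0] for n in("scene","top","wrist")]
for f in ims: print({k:v for k,v in f.items() if k!="frame"})
print(env.state())
a=cv2.imread("pics/scene0.png");b=cv2.imread("pics/top0.png")
cv2.imwrite("pics/top0v.png",cv2.resize(b,(800,500),interpolation=cv2.INTER_CUBIC))
E
```

```text
{'vertical_fov': 52.93195188648419, 'cx': 310.05130814638676, 'cy': 202.54060491933913, 'k1': 0.009210235809243857, 'rvec': array([ 0.80067282, -2.2815425 ,  1.40576301]), 'tvec': array([378.43875113, 257.57364026, 554.52654508])}
{'vertical_fov': 45.79265118917935, 'cx': 315.752342214892, 'cy': 200.29956752121794, 'k1': 0.02913172947116128, 'rvec': array([ 2.10724757, -2.16003223,  0.19033972]), 'tvec': array([ -51.52920439,  557.94456651, 1088.92280284])}
{'vertical_fov': 71.42756739744964, 'cx': 319.6089464650291, 'cy': 198.91206633209455, 'k1': -0.012311935335645762, 'T_tool_cam': array([[-6.20432149e-04, -9.62695622e-01, -2.70585946e-01,
         7.78030799e+01],
       [ 9.99999798e-01, -5.60621003e-04, -2.98332709e-04,
        -1.91873278e-01],
       [ 1.35507428e-04, -2.70586076e-01,  9.62695776e-01,
        -1.71937297e+02],
       [ 0.00000000e+00,  0.00000000e+00,  0.00000000e+00,
         1.00000000e+00]])}
{'time_s': 0.15, 'qpos': array([ 7.44839512e+01,  1.83422966e+01,  8.96896671e+01, -9.02927073e-04,
        7.20446084e+01, -1.14429819e+00]), 'qvel': array([ 0.08893037, -0.12916403, -0.25812098, -0.01000627,  0.08785803,
       -0.0167948 ]), 'effort': array([-6.55396943e-04, -4.12774730e+01, -2.32154059e+01,  7.26611540e-02,
        4.34891903e-02, -1.06930943e-04]), 'ee_pos': array([142.60877817, 556.64238592, 213.32737869]), 'ee_rot': array([-1.79923426e+02, -6.70772671e-04,  1.65628528e+02]), 'force': array([ 0.45938105, -0.29875187,  0.18432839]), 'torque': array([ 0.0040344 , -0.01292073, -0.04137783]), 'gripper_force': 0.0, 'gripper_width': 91.38206386319459}
```

View pics/top0.png

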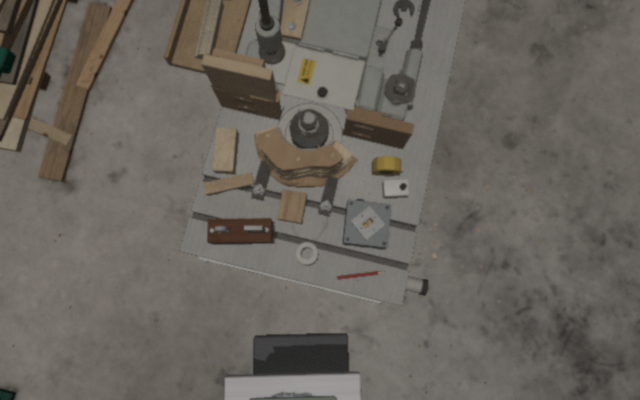

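View pics/scene0.png

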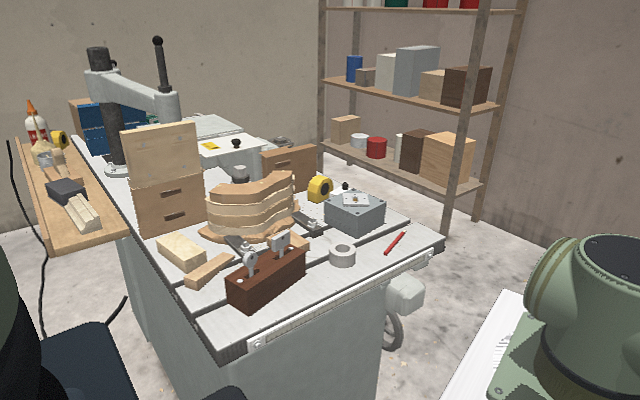

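Top view: key block near (240,231), lock box near (368,224), ring (307,253), pencil (357,275). Scene view: the round bow is at about (250,260) and the broad bow at about (280,240), on a brown block. I'll enlarge both.

Run:
```python
from h import *
a=crop("top0",200,180,420,290,3.6); b=crop("scene0",215,180,395,320,3.0)
h=max(a.shape[0],0)
cv2.imwrite("pics/topc.png",a)
b=crop("scene0",215,180,395,320,4.2);cv2.imwrite("pics/scenec.png",b); print(a.shape,b.shape)
```

```text
(396, 792, 3) (588, 756, 3)
```

View pics/topc.png

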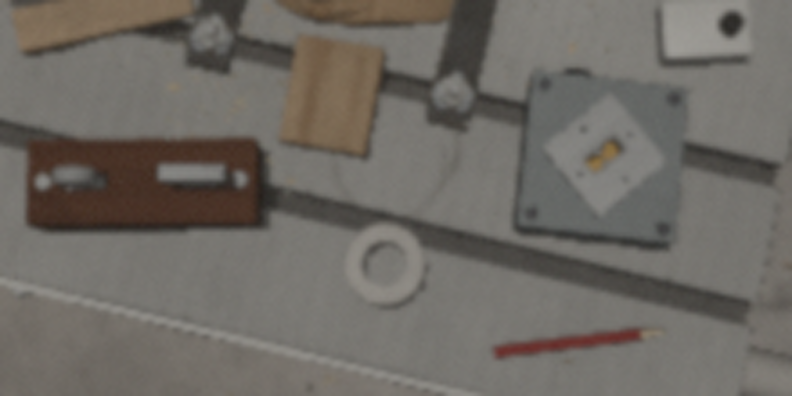

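View pics/scenec.png

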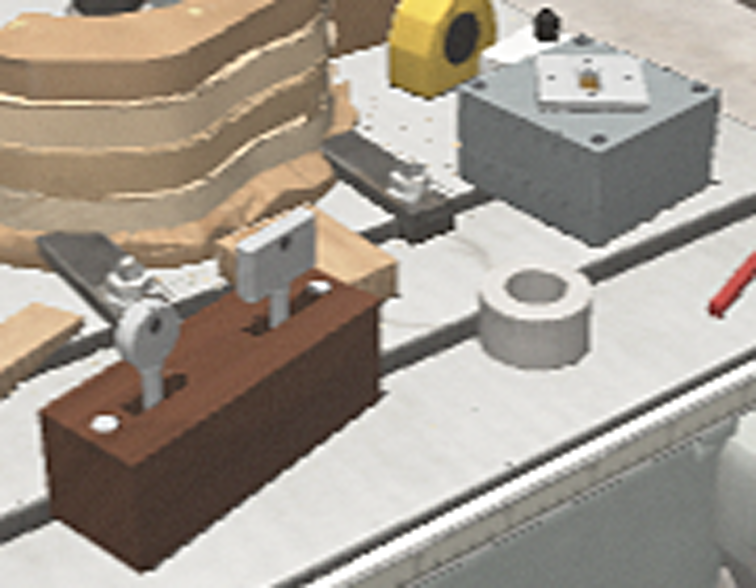

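Top crop: the broad bow's top edge runs (157..227, ~174), the slot centre is at (603,155), and the block's top corners are about (30,140),(258,138),(258,226),(28,226). Scene crop: the broad bow is centred near (276,255) and the slot near (588,80).

Run:
```python
from h import *
np.set_printoptions(precision=1,suppress=True)
t,_=load("top0"); s,_=load("scene0")
T=lambda u,v:(200+u/3.6,180+v/3.6); S=lambda u,v:(215+u/4.2,180+v/4.2)
def tri(a,b):
    c1,d1=ray(t,a);c2,d2=ray(s,b)
    A=np.stack([d1,-d2],1);x=np.linalg.lstsq(A,c2-c1,rcond=None)[0]
    p,q=c1+d1*x[0],c2+d2*x[1]; return (p+q)/2,np.linalg.norm(p-q)
print("camcentres",cam(t)[1],cam(s)[1])
for n,a,b in [("bowtop L",(157,170),(238,247)),("bowtop R",(227,172),(314,208)),("slot",(603,155),(588,80)),("plate near",(603,216),(648,107)),("plate L",(544,148),(540,107)),("plate far",(612,95),(543,56)),("plate R",(664,158),(637,57)),
 ("blk nearR",(258,224),(380,298)),("blk nearL",(28,226),(132,465)),("blk farL",(30,140),(42,412)),("roundtop",(78,172),(155,308))]:
    print(n,*tri(T(*a),S(*b)))
print("bow ends z=99",at_z(t,T(157,174),99),at_z(t,T(227,174),99))
for z in(66,72):print("slot",z,at_z(t,T(603,155),z))
print("block",[at_z(t,T(*p),55)[:2] for p in((30,140),(258,138),(258,226),(28,226))])
```

```text
camcentres [ 361.5  -56.6 1168.7] [ 61.3 533.2 478.5]
bowtop L [490.2 100.5 100.3] 1.5411454888554774
bowtop R [487.3  56.1 100.1] 0.22950175202053089
slot [ 497.  -184.5   67.2] 1.9402287065311232
plate near [ 457.7 -183.1   63.7] 1.9622285437428186
plate L [ 503.  -146.6   63.7] 1.8774642489342863
plate far [ 534.8 -192.9   67.6] 1.5845412627180326
plate R [ 492.4 -224.8   67.9] 1.691556513618138
blk nearR [459.4  41.7  56.9] 3.922456863058915
blk nearL [461.6 191.1  56.6] 3.328381506263264
blk farL [517.2 190.1  54.9] 0.6700393989084373
roundtop [490.1 150.3  96. ] 0.07212841552338449
bow ends z=99 [487.2 100.2  99. ] [486.1  56.2  99. ]
slot 66 [ 496.3 -185.1   66. ]
slot 72 [ 495.6 -184.4   72. ]
block [array([516.9, 189.9]), array([514.5,  40.3]), array([456.6,  40.8]), array([460.5, 190.4])]
```

Request:
send_rows:
  motion:
    - {"rz":0.317}
    - {"rz":0.317}
    - {"rz":0.317}
    - {"rz":0.317}
    - {"tx":-0.115,"ty":-0.0246,"tz":-0.0024}
    - {"tx":-0.115,"ty":-0.0246,"tz":-0.0024}
    - {"tx":-0.115,"ty":-0.0246,"tz":-0.0024}
    - {"tx":-0.115,"ty":-0.0246,"tz":-0.0024}
    - {"tx":-0.115,"ty":-0.0246,"tz":-0.0024}
    - {"tx":-0.115,"ty":-0.0246,"tz":-0.0024}
    - {"tx":-0.115,"ty":-0.0246,"tz":-0.0024}
    - {"tx":-0.115,"ty":-0.0246,"tz":-0.0024}

```text
invalid input at $.motion[0]: expected keys tx, ty, tz, rx, ry, rz, gripper
```

Request:
send_rows:
  motion:
    - {"tx":-0.115,"ty":-0.0246,"tz":-0.0024}
    - {"tx":-0.115,"ty":-0.0246,"tz":-0.0024}
    - {"tx":-0.115,"ty":-0.0246,"tz":-0.0024}
    - {"tx":-0.115,"ty":-0.0246,"tz":-0.0024}
    - {"tx":-0.115,"ty":-0.0246,"tz":-0.0024}
    - {"tx":-0.115,"ty":-0.0246,"tz":-0.0024}
    - {}
    - {}

```text
invalid input at $.motion[0]: expected keys tx, ty, tz, rx, ry, rz, gripper
```

Run:
```python
from h import *
f,st=grab("wrist","wl")
print(st["ee_pos"],st["ee_rot"],st["time_s"],st["qpos"],st["force"])
p=proj(f,[496.5,-185,66],st);print(p)
x,y=[int(max(0,v-w)) for v,w in zip(p,(110,80))]
print(x,y);cv2.imwrite("pics/wlc.png",crop("wl",x,y,x+220,y+160,3.6))
```

```text
[142.60877817 556.64238592 213.32737869] [-1.79923426e+02 -6.70772671e-04  1.65628528e+02] 0.15 [ 7.44839512e+01  1.83422966e+01  8.96896671e+01 -9.02927073e-04
  7.20446084e+01 -1.14429819e+00] [ 0.45938105 -0.29875187  0.18432839]
[-38.41560673 480.81392253]
0 400Traceback (most recent call last):
  File "<stdin>", line 6, in <module>
  File "h.py", line 28, in crop
    f,_=load(tag); im=cv2.resize(f["frame"][y0:y1,x0:x1,::-1],None,fx=s,fy=s,interpolation=cv2.INTER_CUBIC)
                      ~~~~~~~~~~^^^^^^^^^^^^^^^^^^^^^^^^^^^^^^^^^^^^^^^^^^^^^^^^^^^^^^^^^^^^^^^^^^^^^^^^^^^
cv2.error: OpenCV(4.12.0) /io/opencv/modules/imgproc/src/resize.cpp:4208: error: (-215:Assertion failed) !ssize.empty() in function 'resize'
```

All seven keys are required in every row.

Request:
send_rows:
  motion:
    - {"tx":0,"ty":0,"tz":0,"rx":0,"ry":0,"rz":0.317,"gripper":-1}
    - {"tx":0,"ty":0,"tz":0,"rx":0,"ry":0,"rz":0.317,"gripper":-1}
    - {"tx":0,"ty":0,"tz":0,"rx":0,"ry":0,"rz":0.317,"gripper":-1}
    - {"tx":0,"ty":0,"tz":0,"rx":0,"ry":0,"rz":0.317,"gripper":-1}
    - {"tx":-0.115,"ty":-0.0246,"tz":-0.0024,"rx":0,"ry":0,"rz":0,"gripper":-1}
    - {"tx":-0.115,"ty":-0.0246,"tz":-0.0024,"rx":0,"ry":0,"rz":0,"gripper":-1}
    - {"tx":-0.115,"ty":-0.0246,"tz":-0.0024,"rx":0,"ry":0,"rz":0,"gripper":-1}
    - {"tx":-0.115,"ty":-0.0246,"tz":-0.0024,"rx":0,"ry":0,"rz":0,"gripper":-1}
    - {"tx":-0.115,"ty":-0.0246,"tz":-0.0024,"rx":0,"ry":0,"rz":0,"gripper":-1}
    - {"tx":-0.115,"ty":-0.0246,"tz":-0.0024,"rx":0,"ry":0,"rz":0,"gripper":-1}
    - {"tx":-0.115,"ty":-0.0246,"tz":-0.0024,"rx":0,"ry":0,"rz":0,"gripper":-1}
    - {"tx":-0.115,"ty":-0.0246,"tz":-0.0024,"rx":0,"ry":0,"rz":0,"gripper":-1}

```text
time_s: 1.7
ee_pos: [345.8, 130.8, 223.8]
ee_rot: [179.9, 0.0, 127.6]
force: [0.6, 0.3, -0.1]
gripper_width: 90.9
gripper_force: 0.0
```

Request:
send_rows:
  motion:
    - {"tx":-0.115,"ty":-0.0246,"tz":-0.0024,"rx":0,"ry":0,"rz":0,"gripper":-1}
    - {"tx":-0.115,"ty":-0.0246,"tz":-0.0024,"rx":0,"ry":0,"rz":0,"gripper":-1}
    - {"tx":-0.115,"ty":-0.0246,"tz":-0.0024,"rx":0,"ry":0,"rz":0,"gripper":-1}
    - {"tx":-0.115,"ty":-0.0246,"tz":-0.0024,"rx":0,"ry":0,"rz":0,"gripper":-1}
    - {"tx":-0.115,"ty":-0.0246,"tz":-0.0024,"rx":0,"ry":0,"rz":0,"gripper":-1}
    - {"tx":-0.115,"ty":-0.0246,"tz":-0.0024,"rx":0,"ry":0,"rz":0,"gripper":-1}
    - {"tx":0,"ty":0,"tz":0,"rx":0,"ry":0,"rz":0,"gripper":-1}
    - {"tx":0,"ty":0,"tz":0,"rx":0,"ry":0,"rz":0,"gripper":-1}

```text
time_s: 2.7
ee_pos: [496.7, -185.4, 230.2]
ee_rot: [-180.0, -0.1, 127.6]
force: [-0.2, 0.4, -0.1]
gripper_width: 91.5
gripper_force: 0.0
```

Run:
```python
from h import *
f,st=grab("wrist","wl")
print(st["ee_pos"],st["ee_rot"],st["time_s"],st["qpos"],st["force"])
p=proj(f,[496.5,-185,66],st);print(p)
x,y=[int(max(0,v-w)) for v,w in zip(p,(110,80))]
print(x,y);cv2.imwrite("pics/wlc.png",crop("wl",x,y,x+220,y+160,3.6))
```

```text
[ 496.69502886 -185.43838732  230.19505067] [-1.79974213e+02 -1.07117730e-01  1.27559731e+02] 2.7 [-2.17363196e+01  1.37345321e+01  9.37498678e+01  3.40785377e-02
  7.26208713e+01 -5.93062839e+01] [-0.22578506  0.35443608 -0.14843293]
[320.63052236 185.48553357]
210 105
```

View pics/wlc.png

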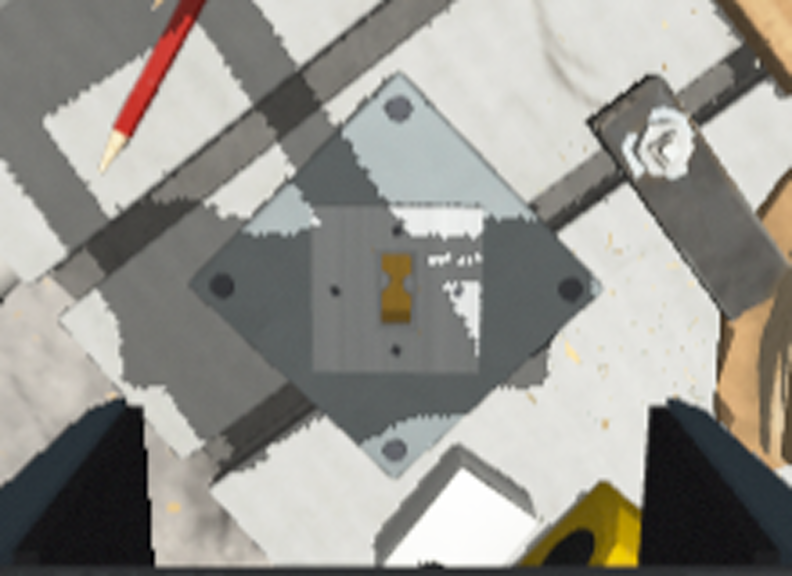

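The wrist crop shows the slot centre at (397,287), the plate screws at (398,229),(396,350),(335,291),(459,291), and the slot nearly aligned with the picture's vertical.

Run:
```python
from h import *
np.set_printoptions(precision=2,suppress=True)
f,st=load("wl"); C=lambda u,v:(210+(u+.5)/3.6-.5,105+(v+.5)/3.6-.5)
g=lambda u,v,z=66:at_z(f,C(u,v),z,st)[:2]
print("slot",g(397,287),"screws mean",np.mean([g(*p) for p in((398,229),(396,350),(335,291),(459,291))],0))
c=[g(*p) for p in((312,206),(484,206),(480,373),(311,373))];print("plate",np.mean(c,0),c)
b=[g(*p,60) for p in((398,72),(600,289),(395,478),(190,284))];print("box",np.mean(b,0),b)
an=lambda a,b:np.degrees(np.arctan2(*(b-a)[::-1]))
print("plate edges",an(c[0],c[3]),an(c[1],c[2]),an(c[0],c[1])-90+180,an(c[3],c[2])+90)
print("screw",an(g(398,229),g(396,350)),an(g(335,291),g(459,291))+90)
print("boxdiag",an(b[0],b[2]),an(b[3],b[1])+90,"slot",an(g(397,249),g(396,326)))
```

```text
slot [ 494.93 -184.41] screws mean [ 495.73 -185.46]
plate [ 495.8 -185.7] [array([ 455.28, -179.72]), array([ 501.14, -144.49]), array([ 536.97, -191.17]), array([ 489.8 , -227.41])]
box [ 495.26 -185.55] [array([ 451.7, -127.6]), array([ 552.53, -142.74]), array([ 539.13, -243.13]), array([ 437.69, -228.71])]
plate edges -54.10332936258178 -52.497037266852615 127.5300695600572 127.53647836331693
screw -53.3835211416328 127.53312688779404
boxdiag -52.88152944046193 126.8178782404787 slot -53.19344897478763
```

Request:
send_rows:
  motion:
    - {"tx":0,"ty":0,"tz":0,"rx":0,"ry":0,"rz":0.322,"gripper":-1}
    - {"tx":0,"ty":0,"tz":0,"rx":0,"ry":0,"rz":0.322,"gripper":-1}
    - {"tx":0,"ty":0,"tz":0,"rx":0,"ry":0,"rz":0.322,"gripper":-1}
    - {"tx":0,"ty":0,"tz":0,"rx":0,"ry":0,"rz":0.322,"gripper":-1}
    - {"tx":0.105,"ty":-0.005,"tz":0,"rx":0,"ry":0,"rz":0,"gripper":-1}
    - {"tx":0.105,"ty":-0.005,"tz":0,"rx":0,"ry":0,"rz":0,"gripper":-1}
    - {"tx":0.105,"ty":-0.005,"tz":0,"rx":0,"ry":0,"rz":0,"gripper":-1}
    - {"tx":0.105,"ty":-0.005,"tz":0,"rx":0,"ry":0,"rz":0,"gripper":-1}
    - {"tx":0.105,"ty":-0.005,"tz":0,"rx":0,"ry":0,"rz":0,"gripper":-1}
    - {"tx":0,"ty":0,"tz":0,"rx":0,"ry":0,"rz":0,"gripper":-1}
    - {"tx":0,"ty":0,"tz":0,"rx":0,"ry":0,"rz":0,"gripper":-1}

```text
time_s: 4.12
ee_pos: [488.8, 77.1, 231.0]
ee_rot: [180.0, 0.0, 89.1]
force: [-0.5, 0.8, 0.8]
gripper_width: 91.2
gripper_force: 0.0
```

Run:
```python
from h import *
f,st=grab("wrist","wk")
print(st["ee_pos"],st["ee_rot"],st["time_s"])
p=proj(f,[488,78,85],st);print(p)
x,y=[int(max(0,v-w)) for v,w in zip(p,(110,80))]
print(x,y);cv2.imwrite("pics/wkc.png",crop("wk",x,y,x+220,y+160,3.6))
```

```text
[488.78399445  77.14960202 230.97656156] [1.79991840e+02 2.95360527e-02 8.90658933e+01] 4.125
[320.1302668 187.6356802]
210 107
```

View pics/wkc.png

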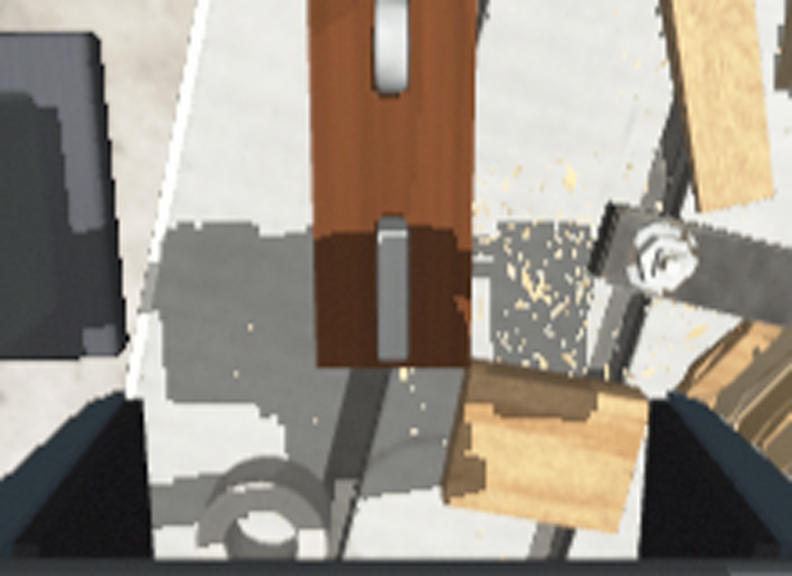

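The bow's top edge spans u 378..409, v 230..360 in the crop and is parallel to the tool x axis. The neighbouring round key is well clear of it.

Run:
```python
from h import *
np.set_printoptions(precision=2,suppress=True)
f,st=load("wk"); C=lambda u,v:(210+(u+.5)/3.6-.5,107+(v+.5)/3.6-.5)
g=lambda u,v,z:at_z(f,C(u,v),z,st)[:2]
print([g(u,v,99) for u,v in((378,237),(409,237),(378,360),(409,360),(393.5,230),(393.5,360))])
print("block",g(318,367,55),g(470,367,55),"assembly",[g(690,380,z) for z in(0,60,130)])
```

```text
[array([482.24,  98.66]), array([491.76,  98.5 ]), array([481.38,  59.12]), array([491.23,  58.95]), array([487.04, 100.75]), array([486.31,  59.04])]
block [458.4  43.1] [513.8   42.16] assembly [array([611.11,  17.12]), array([592.88,  37.49]), array([571.61,  61.25])]
```

Request:
send_rows:
  motion:
    - {"tx":0.006,"ty":-0.004,"tz":0.066,"rx":0,"ry":0,"rz":0,"gripper":-1}
    - {"tx":0,"ty":0,"tz":0.066,"rx":0,"ry":0,"rz":0,"gripper":-1}
    - {"tx":0,"ty":0,"tz":0.066,"rx":0,"ry":0,"rz":0,"gripper":-1}
    - {"tx":0,"ty":0,"tz":0.066,"rx":0,"ry":0,"rz":0,"gripper":-1}
    - {"tx":0,"ty":0,"tz":0.066,"rx":0,"ry":0,"rz":0,"gripper":-1}
    - {"tx":0,"ty":0,"tz":0,"rx":0,"ry":0,"rz":0,"gripper":-1}
    - {"tx":0,"ty":0,"tz":0,"rx":0,"ry":0,"rz":0,"gripper":0}
    - {"tx":0,"ty":0,"tz":0,"rx":0,"ry":0,"rz":0,"gripper":0.6}
    - {"tx":0,"ty":0,"tz":0,"rx":0,"ry":0,"rz":0,"gripper":0.6}
  grip_force: 10

```text
time_s: 5.3
ee_pos: [488.4, 79.9, 66.8]
ee_rot: [179.9, -0.0, 88.9]
force: [-0.6, 0.4, 0.9]
gripper_width: 64.4
gripper_force: 0.0
```

Request:
send_rows:
  motion:
    - {"tx":0,"ty":0,"tz":0,"rx":0,"ry":0,"rz":0,"gripper":1}
    - {"tx":0,"ty":0,"tz":0,"rx":0,"ry":0,"rz":0,"gripper":1}
    - {"tx":0,"ty":0,"tz":0,"rx":0,"ry":0,"rz":0,"gripper":1}
    - {"tx":0,"ty":0,"tz":0,"rx":0,"ry":0,"rz":0,"gripper":1}
    - {"tx":0,"ty":0,"tz":0,"rx":0,"ry":0,"rz":0,"gripper":1}
    - {"tx":0,"ty":0,"tz":0,"rx":0,"ry":0,"rz":0,"gripper":1}

```text
time_s: 6.05
ee_pos: [487.7, 79.9, 65.7]
ee_rot: [180.0, -0.0, 88.9]
force: [0.5, -0.1, 0.5]
gripper_width: 9.9
gripper_force: 10.0
```

Request:
send_rows:
  motion:
    - {"tx":0,"ty":0,"tz":0,"rx":0,"ry":0,"rz":0,"gripper":1}
    - {"tx":0,"ty":0,"tz":0,"rx":0,"ry":0,"rz":0,"gripper":1}
    - {"tx":0,"ty":0,"tz":-0.02,"rx":0,"ry":0,"rz":0,"gripper":1}
    - {"tx":0,"ty":0,"tz":-0.04,"rx":0,"ry":0,"rz":0,"gripper":1}
    - {"tx":0,"ty":0,"tz":-0.06,"rx":0,"ry":0,"rz":0,"gripper":1}
    - {"tx":0,"ty":0,"tz":-0.06,"rx":0,"ry":0,"rz":0,"gripper":1}
    - {"tx":0,"ty":0,"tz":-0.06,"rx":0,"ry":0,"rz":0,"gripper":1}
    - {"tx":0,"ty":0,"tz":0,"rx":0,"ry":0,"rz":0,"gripper":1}
  grip_force: 60

```text
time_s: 7.05
ee_pos: [489.1, 80.0, 188.4]
ee_rot: [179.7, -0.1, 88.9]
force: [-0.1, -0.3, -1.5]
gripper_width: 9.6
gripper_force: 60.0
```

Run:
```python
from h import *
np.set_printoptions(precision=2,suppress=True)
f,st=grab("wrist","wh"); s,_=grab("scene","sh")
print(st["ee_pos"],st["ee_rot"],st["time_s"],st["force"],st["gripper_width"])
p=np.array(st["ee_pos"])
pb=proj(s,p+[0,0,19]);pt=proj(s,p+[0,0,-35]);print("scene bow,tip pred",pb,pt)
pw=proj(f,p+[0,0,-35],st);print("wrist bow,tip pred",proj(f,p+[0,0,33],st),pw)
def c(tag,x,y,w,h,k): x=int(max(0,min(640-w,x)));y=int(max(0,min(400-h,y)));print(tag,x,y);return crop(tag,x,y,x+w,y+h,k)
a=c("sh",pt[0]-35,pt[1]-60,70,90,6); b=c("wh",pw[0]-35,pw[1]-45,62,90,6)
cv2.imwrite("pics/hold.png",np.hstack([a,b])); print(a.shape)
```

```text
[489.13  80.05 188.38] [179.67  -0.06  88.95] 7.05 [-0.08 -0.25 -1.46] 9.551798877167894
scene bow,tip pred [278.44 179.89] [279.42 208.31]
wrist bow,tip pred [322.44 263.84] [321.12 221.34]
sh 244 148
wh 286 176
(540, 420, 3)
```

View pics/hold.png

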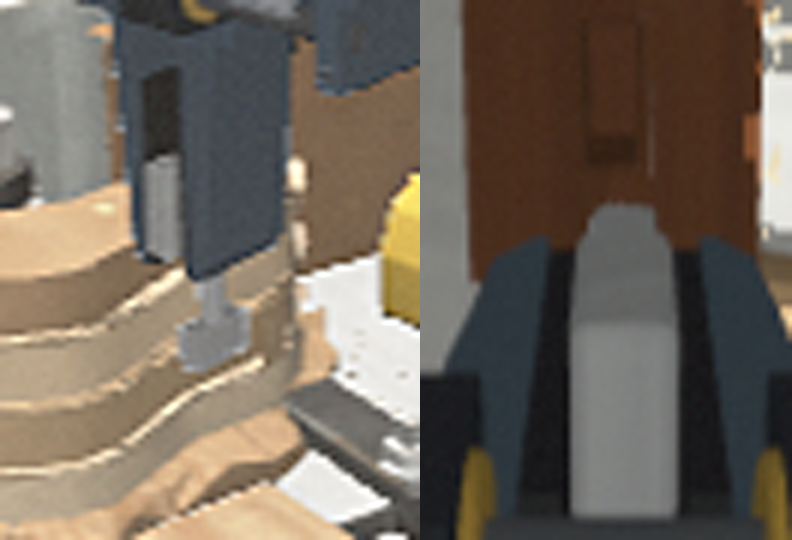

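The key hangs upright in the fingers. The scene-crop tip at (216,362) is full px (280,208.3), which matches the prediction. I'll check its offset in the tool frame with the wrist view: bow top edges at v=322 and 517, centre u=204 in the pane.

Run:
```python
from h import *
np.set_printoptions(precision=2,suppress=True)
f,st=load("wh"); T=np.array(f["T_tool_cam"])
# rays in tool frame
st0=dict(st,ee_pos=[0,0,0],ee_rot=[0,0,0])
P=lambda u,v:(286+(u+.5)/6-.5,176+(v+.5)/6-.5)
for n,u,v,z in(("bowtop +x",204,322,-33),("bowtop -x",204,517,-33),("bit lower +x edge",203,205,35-2.5)): print(n,at_z(f,P(u,v),z,st0))
g,sl=load("wl"); sl0=dict(sl,ee_pos=[0,0,0],ee_rot=[0,0,0])
C=lambda u,v:(210+(u+.5)/3.6-.5,105+(v+.5)/3.6-.5)
print("slot tool",at_z(g,C(397,288.5),sl["ee_pos"][2]-66,sl0), "from pose",sl["ee_pos"],sl["ee_rot"])
```

```text
bowtop +x [ 20.65  -1.39 -33.  ]
bowtop -x [  1.33  -1.4  -33.  ]
bit lower +x edge [10.4  -1.54 32.5 ]
slot tool [  1.06  -0.7  164.2 ] from pose [ 496.7  -185.44  230.2 ] [-179.97   -0.11  127.56]
```

Request:
send_rows:
  motion:
    - {"tx":0,"ty":0,"tz":0,"rx":0,"ry":0,"rz":-0.317,"gripper":1}
    - {"tx":0,"ty":0,"tz":0,"rx":0,"ry":0,"rz":-0.317,"gripper":1}
    - {"tx":0,"ty":0,"tz":0,"rx":0,"ry":0,"rz":-0.317,"gripper":1}
    - {"tx":0,"ty":0,"tz":0,"rx":0,"ry":0,"rz":-0.317,"gripper":1}
    - {"tx":-0.0721,"ty":-0.0506,"tz":0,"rx":0,"ry":0,"rz":0,"gripper":1}
    - {"tx":-0.0721,"ty":-0.0506,"tz":0,"rx":0,"ry":0,"rz":0,"gripper":1}
    - {"tx":-0.0721,"ty":-0.0506,"tz":0,"rx":0,"ry":0,"rz":0,"gripper":1}
    - {"tx":-0.0721,"ty":-0.0506,"tz":0,"rx":0,"ry":0,"rz":0,"gripper":1}
    - {"tx":-0.0721,"ty":-0.0506,"tz":0,"rx":0,"ry":0,"rz":0,"gripper":1}
    - {"tx":-0.0721,"ty":-0.0506,"tz":0,"rx":0,"ry":0,"rz":0,"gripper":1}
    - {"tx":0,"ty":0,"tz":0,"rx":0,"ry":0,"rz":0,"gripper":1}

```text
time_s: 8.52
ee_pos: [495.7, -186.5, 183.9]
ee_rot: [-179.9, -0.1, 126.8]
force: [-0.1, -0.2, 0.4]
gripper_width: 10.0
gripper_force: 60.0
```

Request:
send_rows:
  motion:
    - {"tx":0,"ty":0,"tz":0.05,"rx":0,"ry":0,"rz":0,"gripper":1}
    - {"tx":0,"ty":0,"tz":0.05,"rx":0,"ry":0,"rz":0,"gripper":1}
    - {"tx":0,"ty":0,"tz":0.03,"rx":0,"ry":0,"rz":0,"gripper":1}
    - {"tx":0,"ty":0,"tz":0.02,"rx":0,"ry":0,"rz":0,"gripper":1}
    - {"tx":0,"ty":0,"tz":0,"rx":0,"ry":0,"rz":0,"gripper":1}
    - {"tx":0,"ty":0,"tz":0,"rx":0,"ry":0,"rz":0,"gripper":1}

```text
time_s: 9.28
ee_pos: [497.1, -184.3, 111.4]
ee_rot: [180.0, 0.1, 127.0]
force: [-0.2, -0.0, -0.2]
gripper_width: 9.9
gripper_force: 60.0
```

Run:
```python
from h import *
np.set_printoptions(precision=2,suppress=True)
f,st=grab("wrist","wi"); s,_=grab("scene","si")
for _ in range(1): print(st["ee_pos"],st["ee_rot"],st["time_s"],st["force"],st["gripper_width"])
m=[496.4,-184.5,66]
pw=proj(f,m,st); ps=proj(s,m); print(pw,ps)
def c(tag,x,y,w,h,k): x=int(max(0,min(640-w,x)));y=int(max(0,min(400-h,y)));print(tag,x,y);return crop(tag,x,y,x+w,y+h,k)
a=c("si",ps[0]-33,ps[1]-60,66,90,6); b=c("wi",pw[0]-33,pw[1]-55,66,90,6)
cv2.imwrite("pics/ins.png",np.hstack([a,b]))
```

```text
[ 497.12 -184.34  111.36] [179.95   0.06 127.  ] 9.275 [-0.16 -0.02 -0.19] 9.9001774376384
[320.03 217.47] [355.63 199.63]
si 322 139
wi 287 162
```

View pics/ins.png

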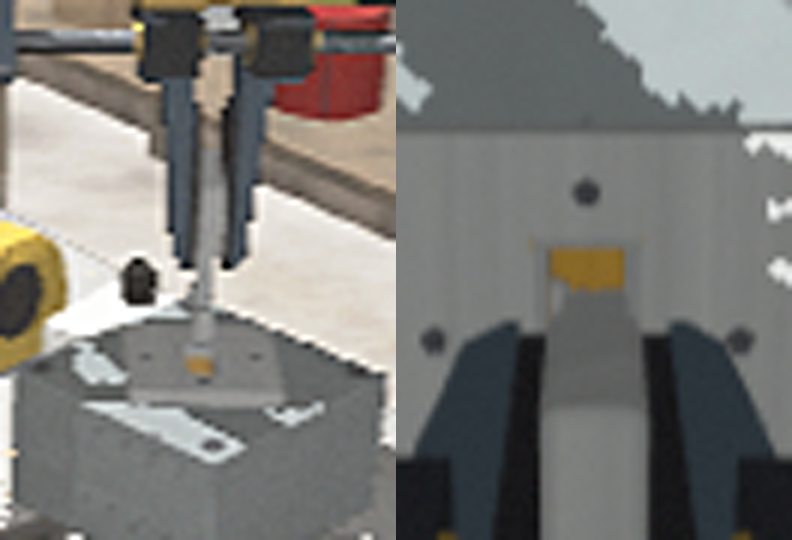

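In the right pane the slot's +x end is at v≈245 (gold) and its sides at u 549..626, with the screws at (433,341),(740,341),(586,192). The key line sits a few px to the right of the slot centre. I'll compute the offset.

Run:
```python
from h import *
np.set_printoptions(precision=2,suppress=True)
f,st=load("wi"); st0=dict(st,ee_pos=[0,0,0],ee_rot=[0,0,0])
P=lambda u,v:(287+(u-396+.5)/6-.5,162+(v+.5)/6-.5)
z=111-66
for n,u,v,zz in(("slot end in",587,246,z+0),("slot end outer",587,241,z),("scr L",433,341,z),("scr R",740,341,z),("scr T",586,192,z),("plate edge",587,129,z),("bit",597,288,35),("bow+x",594,407,-33)): print(n,at_z(f,P(u,v),zz,st0))
s,_=load("si");print(proj(s,[497,-184.3,76]))
```

```text
slot end in [13.29 -2.02 45.  ]
slot end outer [14.   -2.02 45.  ]
scr L [ -0.34 -23.26  45.  ]
scr R [-0.36 19.03 45.  ]
scr T [20.85 -2.14 45.  ]
plate edge [29.5  -1.99 45.  ]
bit [10.54 -0.68 35.  ]
bow+x [ 21.36  -1.04 -33.  ]
[355.6 195.7]
```

Request:
send_rows:
  motion:
    - {"tx":0,"ty":-0.0018,"tz":0,"rx":0,"ry":0,"rz":0,"gripper":1}
    - {"tx":0,"ty":0,"tz":0.01,"rx":0,"ry":0,"rz":0,"gripper":1}
    - {"tx":0,"ty":0,"tz":0.008,"rx":0,"ry":0,"rz":0,"gripper":1}
    - {"tx":0,"ty":0,"tz":0.006,"rx":0,"ry":0,"rz":0,"gripper":1}
    - {"tx":0,"ty":0,"tz":0.006,"rx":0,"ry":0,"rz":0,"gripper":1}
    - {"tx":0,"ty":0,"tz":0,"rx":0,"ry":0,"rz":0,"gripper":1}

```text
time_s: 10.12
ee_pos: [495.7, -184.7, 95.4]
ee_rot: [-180.0, -0.0, 127.0]
force: [-1.0, -0.6, -0.9]
gripper_width: 9.5
gripper_force: 60.0
```

It entered freely and is about 5 mm deep. Pushing on.

Request:
send_rows:
  motion:
    - {"tx":0,"ty":0,"tz":0.006,"rx":0,"ry":0,"rz":0,"gripper":1}
    - {"tx":0,"ty":0,"tz":0.006,"rx":0,"ry":0,"rz":0,"gripper":1}
    - {"tx":0,"ty":0,"tz":0.006,"rx":0,"ry":0,"rz":0,"gripper":1}
    - {"tx":0,"ty":0,"tz":0.006,"rx":0,"ry":0,"rz":0,"gripper":1}
    - {"tx":0,"ty":0,"tz":0.006,"rx":0,"ry":0,"rz":0,"gripper":1}
    - {"tx":0,"ty":0,"tz":0,"rx":0,"ry":0,"rz":0,"gripper":1}
    - {"tx":0,"ty":0,"tz":0,"rx":0,"ry":0,"rz":0,"gripper":1}

```text
time_s: 11.0
ee_pos: [496.7, -185.2, 81.2]
ee_rot: [179.9, 0.1, 127.0]
force: [0.6, -2.2, 4.5]
gripper_width: 9.8
gripper_force: 60.0
```

Request:
send_rows:
  motion:
    - {"tx":0,"ty":0,"tz":0.004,"rx":0,"ry":0,"rz":0,"gripper":1}
    - {"tx":0,"ty":0,"tz":0.004,"rx":0,"ry":0,"rz":0,"gripper":1}
    - {"tx":0,"ty":0,"tz":0.002,"rx":0,"ry":0,"rz":0,"gripper":1}
    - {"tx":0,"ty":0,"tz":0,"rx":0,"ry":0,"rz":0,"gripper":1}
    - {"tx":0,"ty":0,"tz":0,"rx":0,"ry":0,"rz":0,"gripper":1}

```text
time_s: 11.62
ee_pos: [496.8, -185.1, 76.5]
ee_rot: [179.9, 0.1, 127.0]
force: [-0.9, -0.4, 8.5]
gripper_width: 9.7
gripper_force: 60.0
```

Request:
send_rows:
  motion:
    - {"tx":0,"ty":0,"tz":0.003,"rx":0,"ry":0,"rz":0,"gripper":1}
    - {"tx":0,"ty":0,"tz":0,"rx":0,"ry":0,"rz":0,"gripper":1}
    - {"tx":0,"ty":0,"tz":0,"rx":0,"ry":0,"rz":0,"gripper":1}

```text
time_s: 12.0
ee_pos: [496.8, -185.1, 76.4]
ee_rot: [179.9, 0.1, 127.0]
force: [-3.0, 0.1, 16.3]
gripper_width: 9.7
gripper_force: 60.0
```

Run:
```python
from h import *
np.set_printoptions(precision=2,suppress=True)
s,st=grab("scene","sj"); f,_=grab("wrist","wj")
print(st["ee_pos"],st["force"],st["torque"])
T=np.array(f["T_tool_cam"]); st0=dict(st,ee_pos=[0,0,0],ee_rot=[0,0,0])
print("bow+x edge pred, z-33,-28,-38",[proj(f,[21,-1.2,z],st0) for z in(-33,-28,-38)])
ps=proj(s,[496.4,-184.8,85]);x,y=int(ps[0]-33),int(ps[1]-45);a=crop("sj",x,y,x+66,y+90,6)
b=crop("wj",287,162,353,252,6);print(x,y);cv2.imwrite("pics/home.png",np.hstack([a,b]))
```

```text
[ 496.83 -185.12   76.39] [-2.96  0.06 16.28] [0.01 0.65 0.01]
bow+x edge pred, z-33,-28,-38 [array([319.29, 230.04]), array([319.3 , 226.62]), array([319.28, 233.69])]
323 147
```

View pics/home.png

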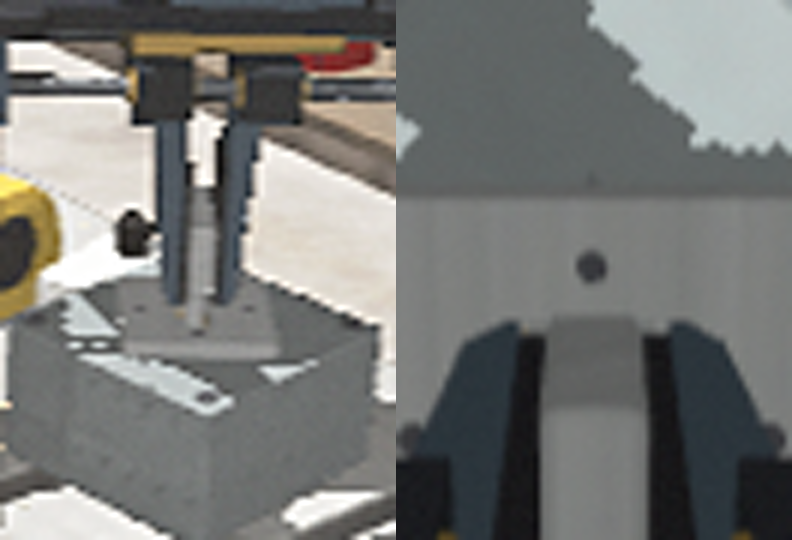

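The bow sits at the same pixel (v≈407), so it has not slipped. The force rises while z stalls, so the key is home. Turning now.

Request:
send_rows:
  motion:
    - {"tx":0,"ty":0,"tz":0,"rx":0,"ry":0,"rz":0.2,"gripper":1}
    - {"tx":0,"ty":0,"tz":0,"rx":0,"ry":0,"rz":0.2,"gripper":1}
    - {"tx":0,"ty":0,"tz":0,"rx":0,"ry":0,"rz":0.2,"gripper":1}
    - {"tx":0,"ty":0,"tz":0,"rx":0,"ry":0,"rz":0.2,"gripper":1}
    - {"tx":0,"ty":0,"tz":0,"rx":0,"ry":0,"rz":0.2,"gripper":1}
    - {"tx":0,"ty":0,"tz":0,"rx":0,"ry":0,"rz":0.2,"gripper":1}
    - {"tx":0,"ty":0,"tz":0,"rx":0,"ry":0,"rz":0.2,"gripper":1}
    - {"tx":0,"ty":0,"tz":0,"rx":0,"ry":0,"rz":0.2,"gripper":1}

```text
time_s: 13.1
ee_pos: [497.2, -185.2, 76.4]
ee_rot: [179.8, 0.0, 78.8]
force: [-2.7, 0.3, 15.8]
gripper_width: 9.4
gripper_force: 60.0
```

```bash
python3 -c "
from h import *
s=env.state();print(s['ee_pos'],s['ee_rot'],s['force'],s['torque'])"
```

```text
[ 497.24835754 -185.20070106   76.42246837] [1.79780520e+02 2.62968001e-02 7.88095728e+01] [-2.68259268  0.26794639 15.78717648] [-0.11471132  0.48589244  0.10076996]
```

Request:
send_rows:
  motion:
    - {"tx":0,"ty":0,"tz":0,"rx":0,"ry":0,"rz":0.2,"gripper":1}
    - {"tx":0,"ty":0,"tz":0,"rx":0,"ry":0,"rz":0.2,"gripper":1}
    - {"tx":0,"ty":0,"tz":0,"rx":0,"ry":0,"rz":0.2,"gripper":1}
    - {"tx":0,"ty":0,"tz":0,"rx":0,"ry":0,"rz":0.2,"gripper":1}
    - {"tx":0,"ty":0,"tz":0,"rx":0,"ry":0,"rz":0.2,"gripper":1}
    - {"tx":0,"ty":0,"tz":0,"rx":0,"ry":0,"rz":0.2,"gripper":1}
    - {"tx":0,"ty":0,"tz":0,"rx":0,"ry":0,"rz":0.2,"gripper":1}
    - {"tx":0,"ty":0,"tz":0,"rx":0,"ry":0,"rz":0.2,"gripper":1}
    - {"tx":0,"ty":0,"tz":0,"rx":0,"ry":0,"rz":0,"gripper":1}
    - {"tx":0,"ty":0,"tz":0,"rx":0,"ry":0,"rz":0,"gripper":1}
    - {"tx":0,"ty":0,"tz":0,"rx":0,"ry":0,"rz":0,"gripper":1}
    - {"tx":0,"ty":0,"tz":0,"rx":0,"ry":0,"rz":0,"gripper":1}

```text
time_s: 14.6
ee_pos: [497.4, -185.5, 76.4]
ee_rot: [179.8, -0.1, 31.0]
force: [-1.9, 0.1, 15.1]
gripper_width: 9.3
gripper_force: 60.0
```

Run:
```python
from h import *
f,s=grab("wrist","wt");print(s['ee_pos'],s['ee_rot'],s['force'],s['torque'])
a=crop("wt",240,140,400,260,4.8);cv2.imwrite("pics/wtc.png",a)
```

```text
[ 497.43535361 -185.49809388   76.39155726] [ 1.79795726e+02 -1.44780674e-01  3.10165370e+01] [-1.89437496  0.09442051 15.11401974] [-0.26107849  0.50663358  0.10503945]
```

View pics/wtc.png

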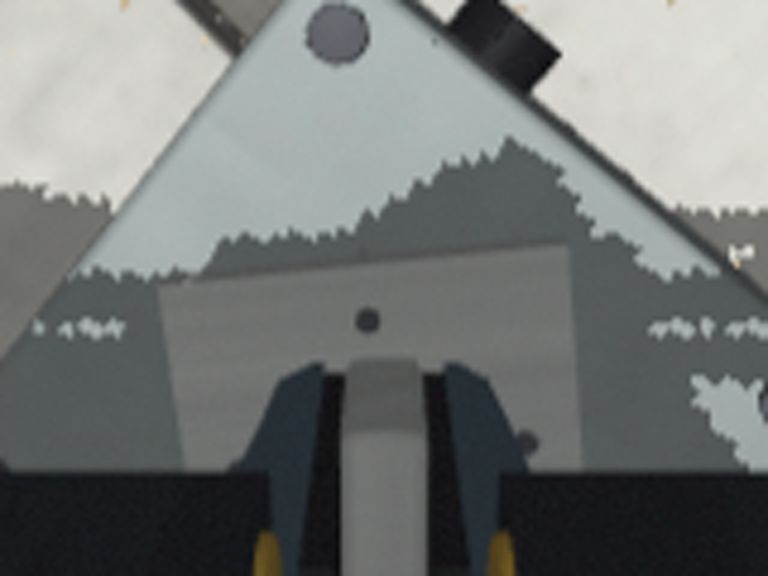

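The plate now appears turned about 96° relative to the fingers, and the key is still square in the grip. Spring torque is about 0.105 N m. Handing in.

```bash
python3 -c "
from workcell import env
print(env.job_done())"
```

```text
the job is handed in; nothing more can be done
None
```

I handed the job in at about 14.6 s with the broad-bowed key home in the lock and the hand turned 96° clockwise. The fingers still hold it at 60 N; allowing for key play, the barrel should be near 1.5 rad. I did not measure the barrel angle directly, and no verdict came back.

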